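# Snap the spout cap with its dip tube onto the bottle and hold it down

### The job

Take the cap with the spout out of the parts rack, feed its thin dip tube into the neck of the open bottle in the sprung capping fixture, and press the cap straight down until it clicks over the neck and sits fully home. Do not stop at the click: keep pressing firmly, so that the sprung seat stays clearly pushed down, but never so hard that the seat reaches its bottom stop, and finish with the gripper still pressing on the cap. Leave the flat cap in the rack and everything else on the worktop alone.

Things in the scene. Friction and masses are not known exactly. Their poses are not given: they have to be found in the camera images.
- closure: Cap with the spout: white plastic, ribbed round skirt 34 mm in diameter, 34 mm high, with a cone-shaped spout on top (16 mm high, 11 wide at its top). Origin at the centre of the skirt's lower rim, z up the axis (spout's top at +50 mm); about 40 g. A stiff 8 mm dip tube hangs below it. At the start it stands in one of the rack's holes (which varies), the rim on the rack's top, the tube hidden.
- tube_tip (a point): Lower, tapered end of the spout cap's stiff dip tube (8 mm in diameter), on the cap's axis 50 mm below the skirt's lower rim.
- flat_cap: A similar cap without a spout (same ribbed skirt, 34 mm in diameter and 34 mm high, flat top, with a short plug 16 mm long below), in the other hole of the rack, 90 mm away. Not to be used. Origin at the centre of the skirt's lower rim, z up.
- rack: Parts rack fixed to the worktop: a bare aluminium bridge 64 mm (x) by 160 mm (y), top at z = 74 mm, with a foot plate 70 by 166 mm; the two vertical holes, 13 mm wide, lie at y = +45 and -45 mm. Origin at the centre of its underside on the worktop, z up.
- fixture: Capping fixture fixed to the worktop: dark steel base plate 110 x 110 x 14 mm; above it an aluminium cup (diameter 68 mm) on a vertical spring holds the open bottle. Origin at the centre of its underside on the worktop, z up.
- neck_top (a point): Centre of the open bottle's mouth, over the fixture's centre, 146 mm above the worktop with the seat up; sinks with the seat. Mouth about 10 mm wide; neck 20 mm in diameter, 30 mm tall, on a white bottle 54 mm wide. Four sprung nibs on the neck, 9.5 mm below its top, hold the cap back; its lip is forced over them and snaps (force drops). Fully home, the cap's rim is 18 mm below this point.
- bottle (a joint): How far the sprung seat with the bottle is pushed down, in m: 0 = up, 0.010 = at its bottom stop. About 2.5 N for each mm (2500 N/m). Pushing the cap over the nibs takes some 8 to 14 N.
- tape_spare: Bystander, not to be disturbed: wide roll of brown tape lying flat, 92 mm across, 48 mm high. Origin at the centre of its underside.
- tape_mask: Bystander, not to be disturbed: narrow roll of tape lying flat, 100 mm across, 25 mm high. Origin at the centre of its underside.
- scoop_cup: Bystander, not to be disturbed: graduated cup, 66 mm across, 89 mm high. Origin at the centre of its underside.
- funnel: Bystander, not to be disturbed: funnel standing on its rim, 120 mm across, 114 mm high. Origin at the centre of its underside.
Things that resemble listed ones, but are neither listed nor needed, are in the scene too. Leave any brown or pink look-alike of the closure alone.

How it is judged:
On the way, in this order (a step that is already met when the one before it is completed fails the run):
1. the spout cap is lifted clear of the rack (height (world z) of tube_tip above 0.085 m), for 0.1 s.
2. the dip tube is fed at least 10 mm into the bottle's mouth (z of tube_tip in the frame of neck_top below -0.01 m and horizontal distance between tube_tip and neck_top below 0.006 m), for 0.1 s.
3. the spout cap is snapped over the neck, fully home and straight (z of closure in the frame of neck_top below -0.016 m and horizontal distance between closure and neck_top below 0.004 m and angle between the z axis of closure and the z axis of neck_top, either way round below 0.12 rad), for 0.2 s.
At the end, for the whole second after the job is handed in: The spout cap is home on the neck (its lower rim at least 16 mm below the neck's top, within 4 mm of the axis, within 0.12 rad of straight), at rest, and the gripper's fingers touch it (over 1 N) and keep the seat pushed down more than 2 mm (about 5 N) but less than 9.5 mm (all of step 3 and value of joint bottle between 0.002 and 0.0095 m and contact force between the fingers and closure above 1 N and linear speed of closure below 0.02 m/s); the arm keeps its last pose, push and grip.
It fails at once if the sprung seat is driven down to its bottom stop (beyond 9.5 mm) (value of joint bottle above 0.0095 m).
It fails at once if the flat cap is taken from its hole or shifted more than 15 mm (distance of flat_cap from where it was at the start of the episode above 0.015 m).
It fails at once if a bystander is shifted more than 30 mm (distance of any of tape_spare, tape_mask, scoop_cup, funnel from where it was at the start of the episode above 0.03 m).
It also fails if it takes over 58 s, if anything falls off the work surface, if the arm or the gripper's body presses on something with over 40 N, if the wrist force passes 120 N, or if a joint passes its speed limit or range.

### The arm

A 7-joint arm with a two-finger parallel gripper is mounted at the origin on a cart in front of the work surface, level with it; the furniture and walls round the work are solid. World frame = base frame: x ahead of the robot, y to its left, z up, the work surface at z = 0. Lengths are in m, angles in rad, forces in N, time in s.
With the tool pointing down it reaches from about 0.375 to 0.925 m from the base axis. Payload 3.1 kg.
Tool frame: the origin (TCP) lies on the centre line of the jaws, within the pads' length; the fingertips stand 22 mm ahead of it and the grasp point (between the pads) lies 3 mm ahead of it; z points along the fingers, y is the line along which they close (so a half turn about z gives the same grasp; the last joint's range is limited). The gripper opens to 85 mm and grips with 20 to 120 N. Pads are 22 mm wide; open, the fingers measure 114 mm over their backs; the gripper's body (76 mm by 85 mm) begins 54 mm behind the grasp point. The pads swing forward as they close: fully open they stand 13 mm farther back than shut.
Start: joints at [1.186, 0.383, 0.044, 1.598, -0.018, 1.161, -0.05], TCP at [0.184, -0.623, 0.253] pointing down, gripper open.
Joint ranges: [-2.61, 2.61], [-0.41, 2.15], [-1.48, 1.57], [0, 2.5], [-1.57, 4.71], [0.05, 1.97], [-2.85, 2.85]. Speed limits (rad/s): [2.79, 2.79, 3.14, 3.14, 3.14, 3.14, 3.14].

### API

Orientations are given as a unit quaternion [w, x, y, z].
In Python, from station import * gives the robot as it stands. The module is installed in compiled form; this text tells all that it offers.
- The arm moves only by the shell command python3 -m handwheel 'ROWS'. ROWS is JSON, a list of rows, each a list of 5 numbers: the gripper's target within -1 to 1 (fully open at 1, half-way at 0, shut at -1), then the shift along the tool's x, y, z scaled (see below), then the turn about the tool's z scaled (see below). A call has 1 to 20 rows; each row shifts and turns the commanded pose from where the row before left it, along the tool's axes as they then stand; what a row does not reach is not made up. The controller multiplies each number of a shift by 0.75 m and each number of a turn by 180 degrees. A row lasts 1/12 s, in which the tool goes at most 41.7 mm and 7.16 degrees, less where a joint would pass 70% of its speed; a pose out of reach is approached as far as the arm can. A call with a number of a shift or a turn outside -1 to 1 is refused whole. A call with a gripper value outside its range is refused whole. The fingers move at their own pace and stop on an object; the grip force is fixed at half the most. Time passes only in rows, so rows that do not move let the fingers close. It gives the time, the measured TCP pose, the force, the opening and the grip force at its end, in the units of the state.
- state(): the state, without advancing time (a new reading comes with each control period).
- snapshot(name): name is "side" or "top" or "wrist"; returns (picture, depth): 480x640x3 uint8, red, green, blue; 480x640 float32, m along the optical axis (not along the pixel's ray), 0 where there is no reading.
- camera_model(name): a dict with "fx", "fy", "cx", "cy" (pixels), "k1" (the pictures are not rectified: a ray, as slopes to the right and down, at radius r is drawn at 1 + k1 r^2 times it, then the intrinsics apply), "R" (3x3) and "t" (3): a world point X has camera coordinates R X + t; the wrist camera has in their place "mount" (4x4, takes a point from camera to tool coordinates, whose origin is the TCP and whose axes are the flange's). Camera axes: x right, y down, z forward; pixel columns grow to the right and rows downward; lengths in m; the calibration is good to about 2 mm. A picture is of the moment at which its call begins: read the wrist's pose just before it. camera_model takes no time and is no camera call.
- hand_in(): hands the job in; it is judged then, once.
The state is a dict: "time_s": time; "q": joint angles; "qd": joint speeds; "joint_torque": joint torques, N m; "position": TCP position; "tcp_rot": TCP orientation; "contact_force": force on the tool from outside, world axes, zero at the start; "moment": the same for the moment, N m; "gripper_width": opening from 0.0 (shut) to 1.0 (fully open); "grasp_force": force on a finger pad.
Only numpy, scipy, OpenCV 4.12 (cv2) and the standard library are available. Lean on these libraries where they do the work, as an engineer would, in place of code of your own. Each camera call takes 0.05 s, during which the arm holds its last target. There are 200 camera calls.

## Working session

There is one attempt and no reset: what is moved stays moved. The work goes in short steps, Python scripts to look and compute and a shell command to move; the robot and the scene stay as the last step left them, time stands still between calls to the robot, and variables do not carry over. Pictures are saved under pics/ and viewed, at most 10 in all, crops included, and the job is handed in when it is done.

```bash
mkdir -p pics; python3 - <<'E'
from station import *
import cv2,numpy as np
s=state(); print({k:np.round(v,3).tolist() for k,v in s.items()})
ims=[]
for n in("side","top"):
    p,d=snapshot(n); np.savez(f"pics/{n}0.npz",p=p,d=d)
    cv2.imwrite(f"pics/{n}0.png",p[:,:,::-1])
    m=camera_model(n); print(n,{k:np.round(v,4).tolist() for k,v in m.items()})
m=camera_model("wrist"); print({k:np.round(v,4).tolist() for k,v in m.items()})
E
```

```text
{'time_s': 0.0, 'q': [1.186, 0.384, 0.044, 1.6, -0.018, 1.161, -0.05], 'qd': [0.001, -0.0, 0.001, 0.0, -0.001, 0.0, -0.0], 'joint_torque': [-0.0, -43.347, 1.024, -24.952, 0.011, 0.011, 0.0], 'position': [0.184, -0.623, 0.252], 'tcp_rot': [-0.001, 0.99, 0.143, -0.0], 'contact_force': [0.2, -0.611, 0.089], 'moment': [0.007, -0.0, 0.011], 'grasp_force': 0.0, 'gripper_width': 1.0}
side {'fx': 621.4641, 'fy': 621.4641, 'cx': 314.4878, 'cy': 244.0675, 'k1': -0.2109, 'R': [[-0.998, -0.0597, 0.0188], [-0.0462, 0.4997, -0.865], [0.0423, -0.8642, -0.5014]], 't': [0.5892, 0.1566, 1.1338]}
top {'fx': 622.3262, 'fy': 622.3262, 'cx': 325.5673, 'cy': 241.5527, 'k1': -0.2113, 'R': [[-0.0262, -0.9996, -0.0075], [-0.9947, 0.0269, -0.0988], [0.0989, 0.0049, -0.9951]], 't': [-0.0766, 0.6321, 1.5134]}
{'fx': 422.4658, 'fy': 422.4658, 'cx': 318.9847, 'cy': 241.1014, 'k1': -0.0716, 'mount': [[-0.0009, -0.9559, -0.2937, 0.0747], [1.0, -0.0006, -0.0011, -0.0002], [0.0008, -0.2937, 0.9559, -0.1197], [0.0, 0.0, 0.0, 1.0]]}
```

View pics/side0.png

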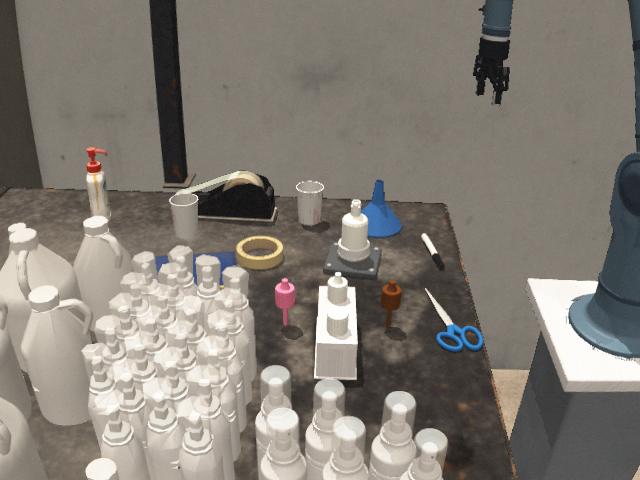

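View pics/top0.png

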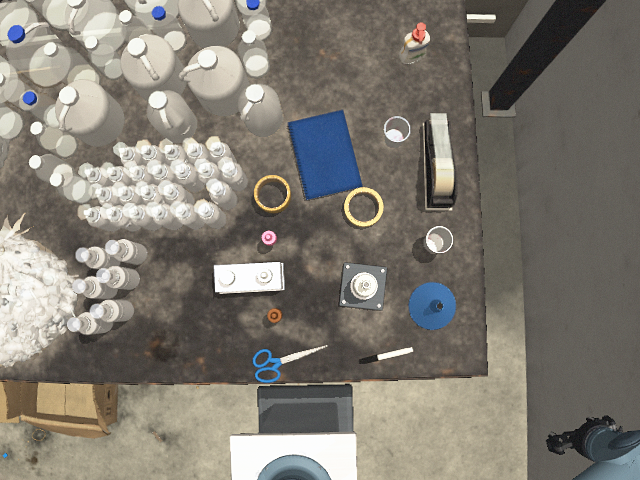

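In the side view, the white rack at (337,330) holds the spouted cap at (338,288) and the flat cap at (338,322). The bottle and fixture are at (354,240). The look-alikes are pink (285,295) and brown (391,295). I'll measure these and confirm the choice in a crop.

```bash
cat > h.py <<'E'
import numpy as np,cv2
from station import camera_model
def cam(n):
    m=camera_model(n); K=np.array([[m["fx"],0,m["cx"]],[0,m["fy"],m["cy"]],[0,0,1]])
    return m,K,np.array([m["k1"],0,0,0.])
def Rt(n,pose=None):
    """camera->world"""
    m=camera_model(n)
    if n!="wrist":
        R=np.array(m["R"]).T; return R,-R@np.array(m["t"])
    from scipy.spatial.transform import Rotation as Ro
    T=np.array(m["mount"]); q=pose["tcp_rot"]; W=Ro.from_quat([q[1],q[2],q[3],q[0]]).as_matrix()
    return W@T[:3,:3],W@T[:3,3]+np.array(pose["position"])
def rays(n,uv,pose=None):
    m,K,D=cam(n); x=cv2.undistortPoints(np.array(uv,float).reshape(-1,1,2),K,D)[:,0]
    R,c=Rt(n,pose); return c,np.c_[x,np.ones(len(x))]@R.T
def onplane(n,uv,z,pose=None):
    c,d=rays(n,uv,pose); return c+d*((z-c[2])/d[:,2])[:,None]
def cloud(n,dep,pose=None):
    v,u=np.mgrid[:480,:640]; c,d=rays(n,np.c_[u.ravel(),v.ravel()],pose)
    return (c+d*dep.ravel()[:,None]).reshape(480,640,3)
def tri(a,b):
    """two (cam,uv): midpoint, gap"""
    (c1,d1),(c2,d2)=[rays(n,[uv]) for n,uv in(a,b)]; d1=d1[0];d2=d2[0]
    s=np.linalg.lstsq(np.c_[d1,-d2],c2-c1,rcond=None)[0]
    p,q=c1+s[0]*d1,c2+s[1]*d2; return (p+q)/2,np.linalg.norm(p-q)
E
python3 - <<'E'
from h import *
T=np.load("pics/top0.npz");S=np.load("pics/side0.npz")
for n,D in(("top",T),("side",S)):
    P=cloud(n,D["d"]); np.set_printoptions(precision=4,suppress=True)
    boxes={"top":dict(rack=(205,255,295,300),fix=(335,258,390,312),pink=(258,228,280,248),brown=(264,305,286,325)),
     "side":dict(rack=(305,265,365,385),fix=(320,195,388,275),pink=(270,275,300,330),brown=(377,278,405,330))}[n]
    for k,(a,b,c,d) in boxes.items():
        Q=P[b:d,a:c]; z=Q[...,2]; ok=D["d"][b:d,a:c]>0
        print(n,k,"zmax",np.percentile(z[ok],99.8))
        for lo,hi in((.01,.02),(.068,.08),(.102,.114),(.117,.13),(.138,.152)):
            m=ok&(z>lo)&(z<hi)
            nn,l,st,ce=cv2.connectedComponentsWithStats(m.astype(np.uint8))
            for i in range(1,nn):
                if st[i,4]>12:
                    q=Q[l==i]; print("  z",lo,hi,st[i,4],"px",ce[i]+[a,b],"mid",(q.min(0)+q.max(0))[:2]/2,"size",np.ptp(q,axis=0)[:2],"mean",q.mean(0))
A=cv2.resize(S["p"][265:385,265:415],None,fx=4,fy=4,interpolation=cv2.INTER_CUBIC)
cv2.imwrite("pics/crop.png",A[:,:,::-1])
E
```

```text
top rack zmax 0.12170771297530536
  z 0.068 0.08 1276 px [247.5995 276.7453] mid [0.546  0.0987] size [0.0677 0.1609] mean [0.5455 0.0968 0.0729]
  z 0.102 0.114 136 px [263.8971 274.9706] mid [0.5472 0.0535] size [0.0334 0.0336] mean [0.5472 0.0534 0.1076]
  z 0.102 0.114 148 px [226.4662 277.0405] mid [0.5445 0.1426] size [0.0335 0.0326] mean [0.5444 0.1425 0.1071]
  z 0.117 0.13 17 px [263.2353 274.5882] mid [0.5466 0.0537] size [0.0092 0.0102] mean [0.5473 0.0533 0.123 ]
top fix zmax 0.14674937194783594
  z 0.01 0.02 920 px [362.2424 286.2152] mid [ 0.5178 -0.1829] size [0.1224 0.1202] mean [ 0.5172 -0.1819  0.0136]
  z 0.102 0.114 271 px [364.7528 284.8561] mid [ 0.5176 -0.1837] size [0.0517 0.0518] mean [ 0.5177 -0.1829  0.1083]
  z 0.138 0.152 49 px [365.9796 284.3878] mid [ 0.5176 -0.184 ] size [0.0164 0.0188] mean [ 0.5178 -0.1838  0.1431]
top pink zmax 0.10532109080941925
  z 0.068 0.08 17 px [272.2941 241.9412] mid [0.6305 0.036 ] size [0.015  0.0192] mean [0.628  0.035  0.0754]
top brown zmax 0.10206245079625322
side rack zmax 0.20077533511656126
  z 0.01 0.02 276 px [346
[... 1299 characters left out ...]
mid [ 0.5206 -0.1799] size [0.0187 0.015 ] mean [ 0.5206 -0.1792  0.1232]
  z 0.138 0.152 57 px [355.6491 203.0702] mid [ 0.5215 -0.1846] size [0.0182 0.0197] mean [ 0.5213 -0.1833  0.1422]
side pink zmax 0.09892799571407572
  z 0.01 0.02 22 px [285.0455 319.5909] mid [0.6413 0.0421] size [0.0072 0.0093] mean [0.6412 0.0433 0.0144]
  z 0.068 0.08 116 px [284.6034 295.6379] mid [0.6415 0.0502] size [0.0337 0.0191] mean [0.6405 0.0537 0.0743]
side brown zmax 0.10112713103816244
  z 0.01 0.02 16 px [388.     320.9375] mid [0.4548 0.0341] size [0.0054 0.0077] mean [0.4555 0.0345 0.0161]
  z 0.068 0.08 107 px [391.1121 297.5701] mid [0.4541 0.042 ] size [0.0339 0.0189] mean [0.4553 0.0438 0.0742]
```

View pics/crop.png

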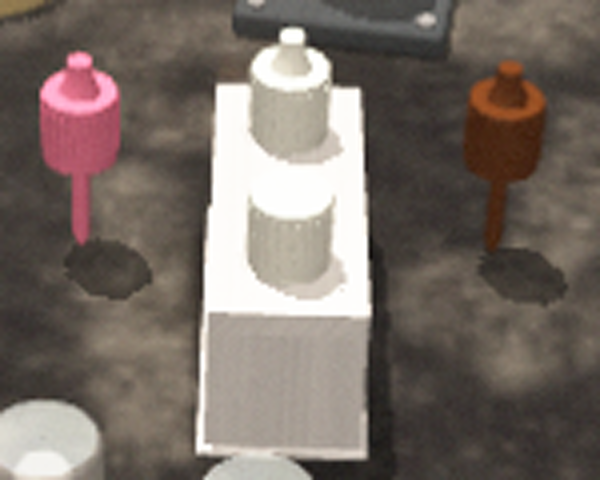

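The candidates are pink (285,295), brown (391,295), flat white (338,315) and spouted white (338,285). The crop confirms the far white cap in the rack: it has a spout, a ribbed white skirt and stands in a hole. It sits at about (0.548, 0.054), with its skirt top at 0.107 against an expected 0.108. The neck is at about (0.520, -0.184). Next I'll turn square and move above the cap.

```bash
python3 -m handwheel '[[1,0,0,0,0.0304],[1,0,0,0,0.0304],[1,0,0,0,0.0304],[1,0.0162,-0.03,0,0],[1,0.0162,-0.03,0,0],[1,0.0162,-0.03,0,0],[1,0.0162,-0.03,0,0],[1,0.0162,-0.03,0,0],[1,0.0162,-0.03,0,0],[1,0.0162,-0.03,0,0],[1,0.0162,-0.03,0,0],[1,0.0162,-0.03,0,0],[1,0.0162,-0.03,0,0],[1,0.0162,-0.03,0,0],[1,0.0162,-0.03,0,0],[1,0.0162,-0.03,0,0],[1,0.0162,-0.03,0,0],[1,0.0162,-0.03,0,0]]'
python3 -m handwheel '[[1,0.0162,-0.03,0,0],[1,0.0162,-0.03,0,0],[1,0.0162,-0.03,0,0],[1,0.0162,-0.03,0,0],[1,0.0162,-0.03,0,0],[1,0.0162,-0.03,0,0],[1,0.0162,-0.03,0,0],[1,0.0162,-0.03,0,0],[1,0.0162,-0.03,0,0],[1,0.0162,-0.03,0,0],[1,0.0162,-0.03,0,0],[1,0.0162,-0.03,0,0],[1,0.0162,-0.03,0,0],[1,0.0162,-0.03,0,0],[1,0.0162,-0.03,0,0],[0.4,0,0,0,0],[0.4,0,0,0,0],[0.4,0,0,0,0]]'
cat > w.py <<'E'
import sys
from station import *
from h import *
s=state(); p,d=snapshot("wrist"); np.savez(f"pics/{sys.argv[1]}.npz",p=p,d=d,pos=s["position"],rot=s["tcp_rot"])
cv2.imwrite(f"pics/{sys.argv[1]}.png",p[:,:,::-1])
np.set_printoptions(precision=4,suppress=True)
print({k:np.round(s[k],4).tolist() for k in("time_s","position","tcp_rot","contact_force","gripper_width","grasp_force")})
P=cloud("wrist",d,s); ok=d>0
for lo,hi in[tuple(map(float,a.split(","))) for a in sys.argv[2:]]:
    m=ok&(P[...,2]>lo)&(P[...,2]<hi)
    nn,l,st,ce=cv2.connectedComponentsWithStats(m.astype(np.uint8))
    for i in range(1,nn):
        if st[i,4]>60:
            q=P[l==i]; a,b=np.percentile(q,[1,99],axis=0); (u,v),r=cv2.minEnclosingCircle(np.argwhere(l==i)[:,::-1].astype(np.float32))
            print(lo,hi,st[i,4],"px",ce[i],"mid",(a+b)[:2]/2,"size",(b-a)[:2],"z",np.median(q[:,2]))
E
python3 w.py w1 .068,.08 .102,.114 .117,.13
```

```text
time_s: 1.6
position: [0.366, -0.2845, 0.2529]
tcp_rot: [-0.0, 1.0, 0.0, -0.0]
contact_force: [0.9, -0.6, 0.2]
gripper_width: 1.0
grasp_force: 0.0
time_s: 3.1
position: [0.5476, 0.0508, 0.2526]
tcp_rot: [0.0, 1.0, 0.0, -0.001]
contact_force: [0.3, 0.5, 0.1]
gripper_width: 0.703
grasp_force: 0.0
{'time_s': 3.1, 'position': [0.5476, 0.0508, 0.2526], 'tcp_rot': [0.0005, 1.0, 0.0, -0.0008], 'contact_force': [0.3036, 0.4666, 0.1144], 'gripper_width': 0.7031, 'grasp_force': 0.0}
0.068 0.08 374 px [144.1364  20.0321] mid [0.6841 0.17  ] size [0.0194 0.0286] z 0.07373408096402409
0.068 0.08 307 px [61.4625 28.5081] mid [0.6799 0.2269] size [0.012  0.0249] z 0.0744884813498557
0.068 0.08 13687 px [262.3208 212.4566] mid [0.5479 0.0954] size [0.0648 0.1571] z 0.07323858722837917
0.068 0.08 694 px [602.9683 243.8963] mid [ 0.5217 -0.1738] size [0.0486 0.0287] z 0.074319519095213
0.102 0.114 490 px [31.7143 16.6694] mid [0.6813 0.2258] size [0.0154 0.0271] z 0.10844097952663095
0.102 0.114 366 px [116.7186  14.4563] mid [0.6802 0.1716] size [0.0125 0.0263] z 0.1082918493647301
0.102 0.114 1765 px [319.8045 226.1898] mid [0.5493 0.0507] size [0.0317 0.032 ] z 0.10729441211047702
0.102 0.114 2055 px [185.0234 230.9075] mid [0.547  0.1396] size [0.0315 0.0321] z 0.10716357661423204
0.102 0.114 1073 px [629.7558 271.2209] mid [ 0.5176 -0.1697] size [0.0429 0.0182] z 0.10727149145356896
0.117 0.13 663 px [14.1704 10.9246] mid [0.6804 0.2237] size [0.0116 0.0194] z 0.12277165148033517
0.117 0.13 918 px [89.9673  9.1471] mid [0.6788 0.1796] size [0.0094 0.0382] z 0.12433894174355417
0.117 0.13 284 px [319.9613 234.1655] mid [0.5492 0.0507] size [0.0103 0.0106] z 0.12302901175531596
```

View pics/w1.png

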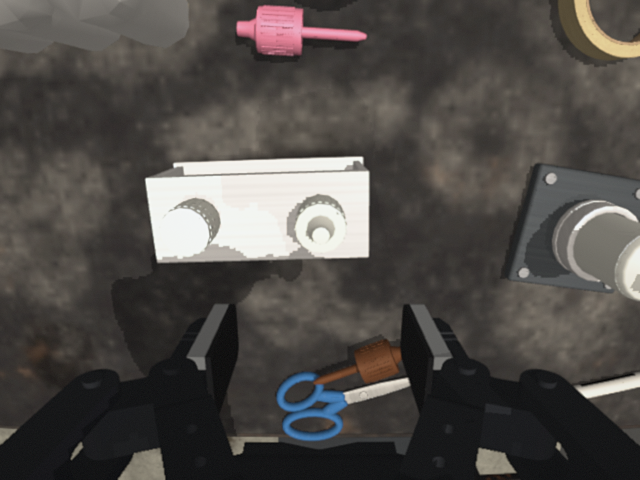

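The wrist view shows the rack with the spouted cap at (320,226) and the flat cap at (185,231). The pink and brown look-alikes have toppled on their own and lie clear at (285,30) and (380,358). The cap's top height (0.107) and diameter check out. I need to shift +1.7 mm in x and go down 153 mm.

```bash
python3 -m handwheel '[[0.4,0.0023,0,0.02,0],[0.4,0,0,0.026,0],[0.4,0,0,0.026,0],[0.4,0,0,0.026,0],[0.4,0,0,0.026,0],[0.4,0,0,0.026,0],[0.4,0,0,0.025,0],[0.4,0,0,0.015,0],[0.4,0,0,0.01,0],[0.4,0,0,0.005,0],[0.4,0,0,0,0],[0.4,0,0,0,0],[0.4,0,0,0,0]]'
python3 - <<'E'
from station import *
from h import *
s=state(); print(s["position"],s["contact_force"])
p,d=snapshot("wrist"); P=cloud("wrist",d,s); 
cv2.imwrite("pics/w2.png",p[:,:,::-1])
m=(d>0)&(P[...,2]>.118)&(P[...,2]<.13)&(abs(P[...,0]-.549)<.02)&(abs(P[...,1]-.051)<.02)
print(m.sum(),P[m].min(0),P[m].max(0))
E
```

```text
time_s: 4.23
position: [0.5509, 0.0518, 0.1007]
tcp_rot: [-0.0, 1.0, 0.0, 0.001]
contact_force: [0.9, 0.8, 0.6]
gripper_width: 0.699
grasp_force: 0.0
[0.55088459 0.05179214 0.10067962] [0.89443727 0.7824078  0.63264278]
1364 [0.54355581 0.04459362 0.11803024] [0.55538541 0.05547149 0.12490212]
```

Fingers are around the skirt and the spout centre reads (0.5495, 0.050). I'll trim the offset, close and lift.

```bash
python3 -m handwheel '[[0.4,-0.0018,0.0022,0.001,0],[0.4,0,0,0,0],[-1,0,0,0,0],[-1,0,0,0,0],[-1,0,0,0,0],[-1,0,0,0,0],[-1,0,0,0,0],[-1,0,0,0,0],[-1,0,0,0,0],[-1,0,0,0,0],[-1,0,0,0,0],[-1,0,0,0,0]]'
```

```text
time_s: 5.28
position: [0.549, 0.0501, 0.0992]
tcp_rot: [-0.0, 1.0, 0.0, 0.0]
contact_force: [-0.1, 0.1, 5.8]
gripper_width: 0.384
grasp_force: 59.7
```

Gripped: opening about 33 mm, grip force 60 N. Lifting.

```bash
python3 -m handwheel '[[-1,0,0,-0.005,0],[-1,0,0,-0.01,0],[-1,0,0,-0.02,0],[-1,0,0,-0.025,0],[-1,0,0,-0.025,0],[-1,0,0,-0.025,0],[-1,0,0,-0.025,0],[-1,0,0,-0.025,0],[-1,0,0,-0.025,0],[-1,0,0,-0.025,0],[-1,0,0,-0.02,0],[-1,0,0,0,0],[-1,0,0,0,0],[-1,0,0,0,0]]'
cat > pc.py <<'E'
import sys
from station import *
from h import *
np.set_printoptions(precision=4,suppress=True)
s=state(); t=np.array(s["position"]); print(t,s["contact_force"],s["gripper_width"],s["time_s"])
for n in("top","side"):
    p,d=snapshot(n); np.savez(f"pics/{sys.argv[1]}_{n}.npz",p=p,d=d); cv2.imwrite(f"pics/{sys.argv[1]}_{n}.png",p[:,:,::-1])
R,c=Rt("side"); m,K,D=cam("side")
q=cv2.projectPoints(np.array([t,t+[0,0,-.025],t+[0,0,-.075]]),cv2.Rodrigues(R.T)[0],-R.T@c,K,D)[0][:,0]; print("side px tcp,rim,tip",q)
p=np.load(f"pics/{sys.argv[1]}_side.npz")["p"]; u,v=q[1].astype(int)
A=cv2.resize(p[max(v-60,0):v+60,u-75:u+75],None,fx=5,fy=5,interpolation=cv2.INTER_CUBIC); cv2.imwrite(f"pics/{sys.argv[1]}_c.png",A[:,:,::-1]); print("crop origin",u-75,max(v-60,0))
E
python3 pc.py a
```

```text
time_s: 6.45
position: [0.5476, 0.0498, 0.27]
tcp_rot: [0.0, 1.0, 0.0, -0.001]
contact_force: [-0.3, 0.0, -0.2]
gripper_width: 0.387
grasp_force: 59.6
[0.5476 0.0498 0.27  ] [-0.2793  0.0439 -0.1589] 0.38706118518144333 6.45
side px tcp,rim,tip [[342.8541 195.0027]
 [342.22   209.1366]
 [340.98   236.4166]]
crop origin 267 149
```

View pics/a_c.png

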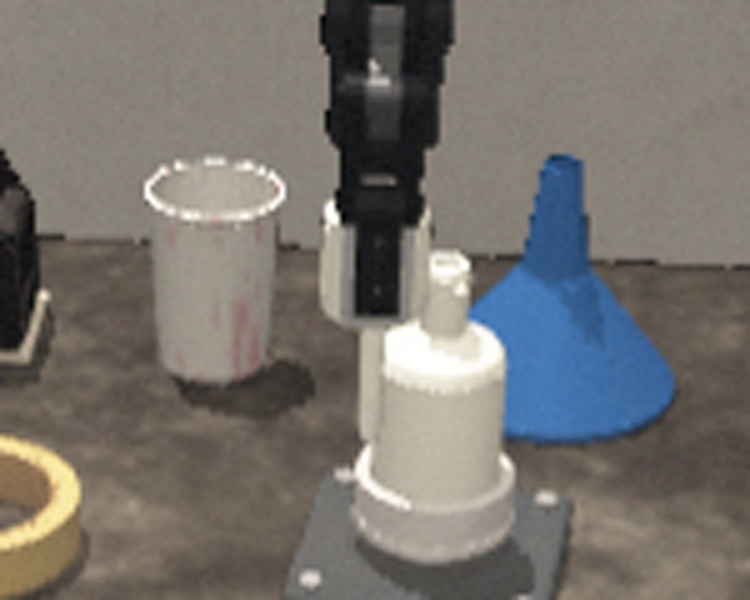

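The cap is gripped straight and the tube tip is seen at side px (341,237), against (341.0,236.4) predicted for the TCP axis. So the tube is on the tool axis. I'll move to 80 mm short of the neck and measure it with the wrist camera.

```bash
python3 -m handwheel '[[-1,-0.0037,0.02,0,0],[-1,-0.0037,0.02,0,0],[-1,-0.0037,0.02,0,0],[-1,-0.0037,0.02,0,0],[-1,-0.0037,0.02,0,0],[-1,-0.0037,0.02,0,0],[-1,-0.0037,0.02,0,0],[-1,-0.0037,0.02,0,0],[-1,-0.0037,0.02,0,0],[-1,-0.0037,0.02,0,0],[-1,0,0,0,0],[-1,0,0,0,0],[-1,0,0,0,0]]'
python3 w.py w3 .01,.02 .102,.114 .14,.15 .16,.24; python3 w.py w4 .102,.114 .14,.15
```

```text
time_s: 7.63
position: [0.5207, -0.0987, 0.2706]
tcp_rot: [-0.001, 1.0, 0.001, -0.001]
contact_force: [0.2, 0.2, -0.1]
gripper_width: 0.378
grasp_force: 59.6
{'time_s': 7.6333, 'position': [0.5207, -0.0987, 0.2706], 'tcp_rot': [-0.0007, 1.0, 0.0007, -0.0005], 'contact_force': [0.1829, 0.167, -0.1084], 'gripper_width': 0.3784, 'grasp_force': 59.5821}
0.01 0.02 210 px [11.1048 11.7286] mid [0.683  0.1657] size [0.0177 0.0197] z 0.014632240467825602
0.01 0.02 572 px [148.1311   5.6818] mid [0.6812 0.0416] size [0.0092 0.0532] z 0.0184725733136758
0.01 0.02 194 px [419.3454  13.2165] mid [ 0.6764 -0.1844] size [0.0154 0.0512] z 0.015434998063173055
0.01 0.02 108 px [110.7222  24.6574] mid [0.6693 0.0788] size [0.007  0.0279] z 0.017513941033208663
0.01 0.02 369 px [607.103   85.8618] mid [ 0.6226 -0.3534] size [0.0499 0.0205] z 0.014987428041138895
0.01 0.02 235 px [191.5489 164.0681] mid [0.5502 0.0154] size [0.0625 0.0023] z 0.015107537322486264
0.01 0.02 7468 px [403.7496 182.0696] mid [ 0.5223 -0.186 ] size [0.1105 0.1151] z 0.013115828490158521
0.01 0.02 2108 px [566.6276 239.8866] 
[... 687 characters left out ...]
5 579 px [461.9188 239.2832] mid [ 0.5201 -0.1865] size [0.0175 0.0176] z 0.14421865438924894
0.16 0.24 118 px [318.6186 271.0339] mid [ 0.5236 -0.098 ] size [0.0029 0.0071] z 0.20602502084849783
{'time_s': 7.6833, 'position': [0.5209, -0.0983, 0.2708], 'tcp_rot': [-0.0006, 1.0, 0.0012, -0.0004], 'contact_force': [-0.0937, -0.4106, -0.075], 'gripper_width': 0.3813, 'grasp_force': 59.5819}
0.102 0.114 374 px [  4.6711 190.5936] mid [0.5449 0.1275] size [0.0271 0.0099] z 0.10611809441990999
0.102 0.114 2727 px [439.5992 218.7169] mid [ 0.5206 -0.1858] size [0.0483 0.0489] z 0.10911511700938015
0.14 0.15 551 px [462.2704 239.8748] mid [ 0.5201 -0.1861] size [0.0171 0.0171] z 0.14427576664461264
```

View pics/w3.png

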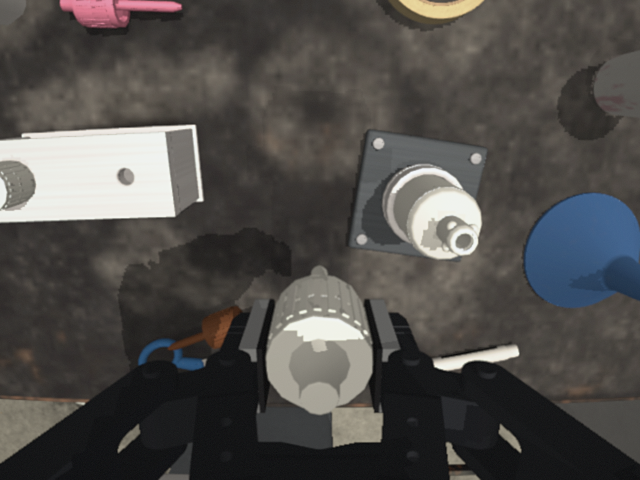

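The neck mouth is at px (462,239), i.e. (0.5201, -0.1863), with ring size 17.5 mm and height 0.144, which is consistent. The tube tip at (319,270) is on the TCP axis. I'll move over the neck, stop 15 mm above it and re-check.

```bash
python3 -m handwheel '[[-1,-0.0008,0.012,0,0],[-1,0,0.02,0,0],[-1,0,0.02,0,0],[-1,0,0.02,0,0],[-1,0,0.02,0,0],[-1,0,0.015,0,0],[-1,0,0.01,0,0],[-1,0,0,0.015,0],[-1,0,0,0.015,0],[-1,0,0,0.015,0],[-1,0,0,0,0],[-1,0,0,0,0],[-1,0,0,0,0],[-1,0,0,0,0]]'
python3 w.py w5 .102,.114 .138,.15; python3 w.py w6 .102,.114 .138,.15
python3 - <<'E'
from h import *
A=np.load("pics/w5.npz"); p=A["p"][150:300,220:420]
cv2.imwrite("pics/w5c.png",cv2.resize(p,None,fx=4,fy=4,interpolation=cv2.INTER_CUBIC)[:,:,::-1])
E
```

```text
time_s: 8.9
position: [0.5208, -0.1873, 0.238]
tcp_rot: [0.0, 1.0, 0.001, 0.0]
contact_force: [-0.1, -0.8, -0.7]
gripper_width: 0.377
grasp_force: 59.6
{'time_s': 8.9, 'position': [0.5208, -0.1873, 0.238], 'tcp_rot': [0.0001, 1.0, 0.0006, 0.0005], 'contact_force': [-0.0754, -0.8458, -0.6794], 'gripper_width': 0.3773, 'grasp_force': 59.5832}
0.102 0.114 3410 px [319.1387 229.7504] mid [ 0.5213 -0.187 ] size [0.0467 0.0487] z 0.10927504216223828
0.102 0.114 730 px [573.7836 316.3205] mid [ 0.4655 -0.3596] size [0.0192 0.0199] z 0.10835444525365376
0.138 0.15 778 px [318.3548 254.3393] mid [ 0.52   -0.1867] size [0.0182 0.019 ] z 0.1437934558910598
{'time_s': 8.95, 'position': [0.5208, -0.1875, 0.2381], 'tcp_rot': [0.0001, 1.0, 0.0005, 0.0006], 'contact_force': [-0.7264, -0.4064, -0.8046], 'gripper_width': 0.3767, 'grasp_force': 59.5828}
0.102 0.114 3419 px [318.783  229.8488] mid [ 0.5212 -0.1869] size [0.047  0.0491] z 0.10920442943889752
0.102 0.114 727 px [573.6644 316.0509] mid [ 0.4655 -0.3597] size [0.0194 0.0197] z 0.10854282191080178
0.138 0.15 775 px [318.0323 254.5806] mid [ 0.52   -0.1868] size [0.018  0.0192] z 0.14375276045708416
```

View pics/w5c.png

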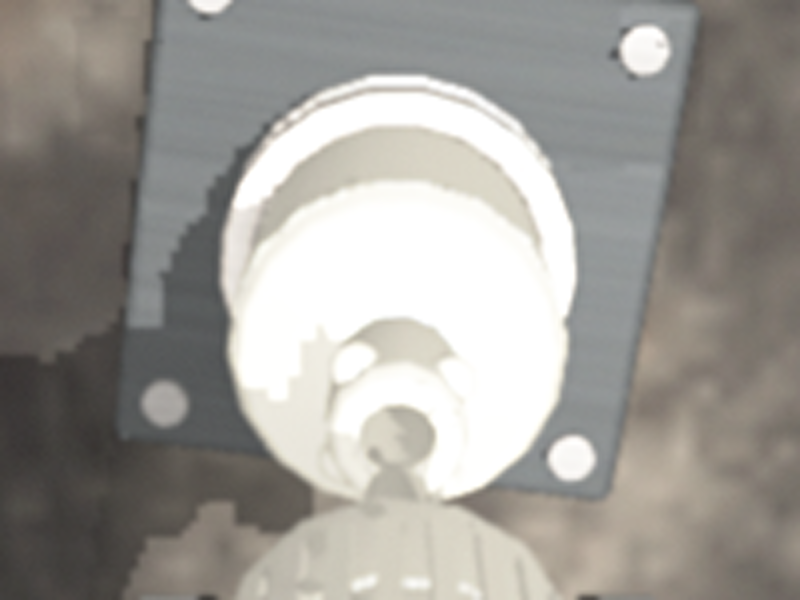

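The crop shows the mouth centre at about px (319.1,258.6) and the tube at column 317.6. The tube needs about 0.6 mm more along tool +y, and x is aligned. I'll trim that and feed it in slowly while watching the force.

```bash
python3 -m handwheel '[[-1,0,0.0008,0,0],[-1,0,0,0.007,0],[-1,0,0,0.007,0],[-1,0,0,0.005,0],[-1,0,0,0.004,0],[-1,0,0,0.004,0],[-1,0,0,0.003,0],[-1,0,0,0,0],[-1,0,0,0,0]]'
```

```text
time_s: 9.75
position: [0.5202, -0.1883, 0.2149]
tcp_rot: [-0.0, 1.0, 0.0, -0.0]
contact_force: [0.4, -0.3, -0.2]
gripper_width: 0.383
grasp_force: 59.6
```

```bash
python3 -m handwheel '[[-1,0,0,0.005,0],[-1,0,0,0.007,0],[-1,0,0,0.007,0],[-1,0,0,0.007,0],[-1,0,0,0.007,0],[-1,0,0,0.007,0],[-1,0,0,0,0],[-1,0,0,0,0]]'
python3 pc.py b
```

```text
time_s: 10.42
position: [0.52, -0.1884, 0.1844]
tcp_rot: [-0.0, 1.0, 0.0, -0.0]
contact_force: [1.4, -0.4, -0.2]
gripper_width: 0.381
grasp_force: 59.7
[ 0.52   -0.1884  0.1844] [ 1.3945 -0.4428 -0.186 ] 0.3814376161839063 10.4167
side px tcp,rim,tip [[357.3698 182.8561]
 [356.7318 194.2558]
 [355.4742 216.4359]]
crop origin 281 134
```

View pics/b_c.png

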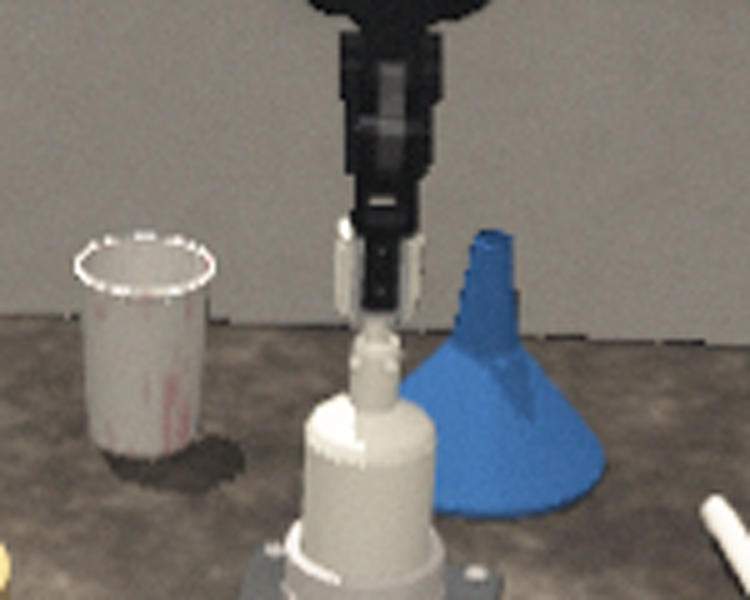

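The tube is inside the neck, with the cap at crop (380,270) above the neck at (376,370). Now I'll press down in small steps, tracking height and force.

```bash
python3 -m handwheel '[[-1,0,0,0.006,0],[-1,0,0,0.006,0],[-1,0,0,0.006,0],[-1,0,0,0.005,0],[-1,0,0,0.004,0],[-1,0,0,0,0],[-1,0,0,0,0]]'
python3 -m handwheel '[[-1,0,0,0.002,0],[-1,0,0,0.002,0],[-1,0,0,0,0],[-1,0,0,0,0]]'
python3 -m handwheel '[[-1,0,0,0.002,0],[-1,0,0,0,0],[-1,0,0,0,0]]'
```

```text
time_s: 11.1
position: [0.5201, -0.1884, 0.1643]
tcp_rot: [-0.0, 1.0, 0.0, -0.0]
contact_force: [-0.4, 0.4, -1.7]
gripper_width: 0.382
grasp_force: 59.7
time_s: 11.43
position: [0.5203, -0.1881, 0.162]
tcp_rot: [-0.0, 1.0, 0.0, -0.0]
contact_force: [-2.9, 1.7, 3.0]
gripper_width: 0.38
grasp_force: 59.8
time_s: 11.68
position: [0.5204, -0.1882, 0.1607]
tcp_rot: [-0.0, 1.0, 0.0, 0.0]
contact_force: [-3.2, 1.7, 4.5]
gripper_width: 0.384
grasp_force: 60.1
```

Nib contact is at the expected height. A lateral force of about 3 N shows a sub-mm offset, so I'll ease that and continue.

```bash
python3 -m handwheel '[[-1,-0.0008,-0.0005,0,0],[-1,0,0,0.002,0],[-1,0,0,0,0],[-1,0,0,0,0]]'
python3 -m handwheel '[[-1,0,0,0.002,0],[-1,0,0,0,0],[-1,0,0,0,0]]'
```

```text
time_s: 12.02
position: [0.5203, -0.1881, 0.1595]
tcp_rot: [0.0, 1.0, 0.0, 0.001]
contact_force: [-2.4, 1.6, 6.1]
gripper_width: 0.379
grasp_force: 60.2
time_s: 12.27
position: [0.5203, -0.1881, 0.1583]
tcp_rot: [0.0, 1.0, 0.0, 0.001]
contact_force: [-2.6, 1.2, 7.9]
gripper_width: 0.382
grasp_force: 60.4
```

```bash
python3 -m handwheel '[[-1,0,0,0.002,0],[-1,0,0,0,0],[-1,0,0,0,0]]'
python3 -m handwheel '[[-1,0,0,0.002,0],[-1,0,0,0,0],[-1,0,0,0,0]]'
```

```text
time_s: 12.52
position: [0.5204, -0.1881, 0.1573]
tcp_rot: [0.0, 1.0, 0.0, 0.001]
contact_force: [-4.4, 1.6, 9.2]
gripper_width: 0.386
grasp_force: 60.6
time_s: 12.77
position: [0.5199, -0.1881, 0.154]
tcp_rot: [0.0, 1.0, 0.0, 0.001]
contact_force: [-0.3, 0.6, -0.3]
gripper_width: 0.382
grasp_force: 59.8
```

It snapped over: the force fell from 9 N to 0. Now I'll press on home.

```bash
python3 -m handwheel '[[-1,0,0,0.002,0],[-1,0,0,0.002,0],[-1,0,0,0,0],[-1,0,0,0,0]]'
python3 -m handwheel '[[-1,0,0,0.002,0],[-1,0,0,0,0],[-1,0,0,0,0]]'
```

```text
time_s: 13.1
position: [0.52, -0.1882, 0.1515]
tcp_rot: [0.0, 1.0, 0.0, 0.0]
contact_force: [-1.2, 0.5, 2.8]
gripper_width: 0.381
grasp_force: 60.1
time_s: 13.35
position: [0.52, -0.1882, 0.1505]
tcp_rot: [0.0, 1.0, 0.0, 0.0]
contact_force: [-3.0, 0.2, 6.8]
gripper_width: 0.376
grasp_force: 60.3
```

```bash
python3 -m handwheel '[[-1,0,0,0.002,0],[-1,0,0,0,0],[-1,0,0,0,0]]'
python3 -m handwheel '[[-1,0,0,0.002,0],[-1,0,0,0,0],[-1,0,0,0,0],[-1,0,0,0,0]]'
```

```text
time_s: 13.6
position: [0.52, -0.1882, 0.1495]
tcp_rot: [0.0, 1.0, 0.0, 0.0]
contact_force: [-3.1, 1.8, 8.3]
gripper_width: 0.381
grasp_force: 60.5
time_s: 13.93
position: [0.5201, -0.1883, 0.1485]
tcp_rot: [0.0, 1.0, 0.0, 0.0]
contact_force: [-4.1, 1.8, 11.5]
gripper_width: 0.378
grasp_force: 60.8
```

The force of 11.5 N implies about 4.6 mm of seat travel, and the height implies about 4.7 mm. These agree, so the cap is home. I'll make one visual check of bottle sink and cap position.

```bash
python3 pc.py e; python3 - <<'E'
from h import *
np.set_printoptions(precision=4,suppress=True)
for f in("side0","b_side","e_side"):
    D=np.load(f"pics/{f}.npz"); P=cloud("side",D["d"])
    # cup rim (68 mm) edge and bottle shoulder, same columns
    m=(D["d"]>0)&(abs(P[...,0]-.521)<.045)&(abs(P[...,1]+.184)<.045)&(P[...,2]>.02)
    sh=m&(P[...,2]>.095)&(P[...,2]<.118); print(f,"shoulder top",np.percentile(P[sh][:,2],[90,97]),sh.sum(), "z hist",np.histogram(P[m][:,2],bins=np.arange(.02,.2,.01))[0])
E
```

```text
[ 0.5201 -0.1883  0.1485] [-4.0619  1.8033 11.4529] 0.3778754411206938 13.9333
side px tcp,rim,tip [[356.4421 199.2145]
 [355.8129 210.318 ]
 [354.5739 231.9105]]
crop origin 280 150
side0 shoulder top [0.1137 0.1162] 341 z hist [ 68 133 204 117 113 104 119 107 181 114  42  53  44   0   0   0   0]
b_side shoulder top [0.1135 0.116 ] 337 z hist [ 67 132 208 119 109 115 104 113 187 112  43  47  47   6  57  76  89]
e_side shoulder top [0.1107 0.1157] 302 z hist [131 131 205 112 107 109 111 131 196  43  34  74  80  75  21  32  26]
```

View pics/e_c.png

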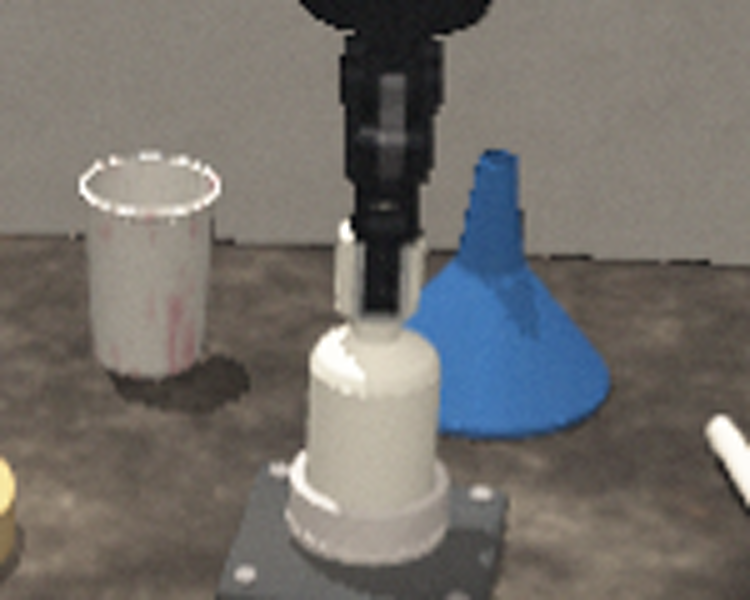

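The picture shows the cap straight over the neck at crop (380,270). The shoulder is about 2 px lower than before, which is roughly 4.5 mm of sink. The rim is about 18 mm below the neck top, and the gripper is still pressing.

```bash
python3 -c "from station import *; print(hand_in())"
```

```text
the job is handed in; nothing more can be done
None
```

I handed the job in with the spout cap snapped onto the bottle, fully home and straight. The gripper is still pressing at about 11.5 N (seat about 4.6 mm down), and I did not touch the flat cap or the bystanders; no verdict came back.

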